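Wind the kitchen screw press free and clear its basket

ROBOT

A 6-joint arm with a two-finger parallel gripper is mounted at the origin on the work surface. World frame = base frame: x ahead of the robot, y to its left, z up, the work surface at z = 0. Lengths are in m, angles in rad, forces in N, time in s.
With the tool pointing down it reaches from about 0.425 to 0.925 m from the base axis. Payload 12.5 kg.
Tool frame: the origin (TCP) lies between the finger pads; the fingertips stand 22 mm ahead of it and the grasp point (between the pads) lies 3 mm ahead of it; z points along the fingers, y is the direction in which the jaws open and shut (so a half turn about z gives the same grasp; the last joint's range is limited). The gripper opens to 85 mm and grips with 20 to 120 N. Pads are 22 mm wide; open, the fingers measure 114 mm over their backs; the gripper's body (76 mm by 85 mm) begins 54 mm behind the grasp point. The pads swing forward as they close: fully open they stand 13 mm farther back than shut.
Start: joints at [1.204, 0.491, 1.559, -0, 1.092, -0.106], TCP at [0.161, 0.604, 0.253] pointing down, gripper open.
Joint ranges: [-3.1, 3.1], [-0.84, 2.19], [0.05, 2.79], [-1.13, 4.28], [0.06, 2.93], [-2.69, 2.69]. Speed limits (rad/s): [2.22, 2.22, 2.79, 3.14, 3.14, 3.14].

INTERFACE

Orientations are given as a unit quaternion [x, y, z, w].
In Python, from rig import ctrl gives the robot as it stands. The module is installed in compiled form; this text tells all that it offers.
- The arm moves only by the tool carry_out, never from a script. Its argument "commands" is a list of rows, each an object of numbers: "dx", "dy", "dz": the shift along the tool's x, y, z in cm; "roll": the turn about the tool's z in rad; "gripper": the finger opening in cm, from 0 to 8.54. A call has 1 to 20 rows; each row shifts and turns the commanded pose from where the row before left it, along the tool's axes as they then stand; what a row does not reach is not made up. A row lasts 1/8 s, in which the tool goes at most 62.5 mm and 10.7 degrees, less where a joint would pass 70% of its speed; a pose out of reach is approached as far as the arm can. A call is refused whole if a number of a shift passes 6.25 or a number of a turn 0.188, either way. A call with a gripper value outside its range is refused whole. The fingers move at their own pace and stop on an object; "newtons" is the grip in N (left out, the last holds). Time passes only in rows, so rows that do not move let the fingers close. It gives the time, the measured TCP pose, the force and the opening at its end, in the units of the state.
- ctrl.read_state(): the state, without advancing time (a new reading comes with each control period).
- ctrl.read_camera(name): name is "scene" or "side" or "wrist"; returns the picture (384x512x3 uint8, red, green, blue); there is no depth.
- ctrl.camera_info(name): a dict with "K" (3x3 intrinsics, pixels), "pose" (4x4, takes a point from camera to world coordinates). Camera axes: x right, y up, looking along -z (the intrinsics and any distortion apply to the point x, -y, -z); pixel columns grow to the right and rows downward; lengths in m; the calibration is good to about 2 mm. The wrist camera is an equidistant fisheye: a pixel r from the principal point sees the ray r / f radians off the axis. A picture is of the moment at which its call begins: read the wrist's pose just before it. camera_info takes no time and is no camera call; for the wrist camera it gives the pose at the moment of the call.
- ctrl.close_job(): hands the job in, once; it reports no verdict.
Trained networks look in the newest picture that a camera, given by its name, has taken for a name from the list of things; names that differ only in an ending like _2 or _b are one class to them, and where a whole thing is asked for, a point or a joint stands for the part that bears it (a point fixed in the world has none). Each returns a list of dicts, best first, with "p" (0 to 1); they miss things now and then, are a little off and sometimes report something else, mostly with a low value. They report only what shows in the picture. A call takes as long as a camera call. They do not tell look-alikes from the thing itself.
- ctrl.recognise(name, camera): "rect" ([centre column, centre row, width, height] in pixels, round what is visible of it).
- ctrl.tip_of(name, camera): "xy" ([column, row] in pixels: a listed point, or the origin of a listed thing).
The state is a dict: "time_s": time; "joint_positions": joint angles; "qvel": joint speeds; "tau": joint torques, N m; "eef_pos": TCP position; "orientation": TCP orientation; "force": force on the tool from outside, world axes, zero at the start; "torque": the same for the moment, N m; "width": finger opening in m.
Only numpy, scipy, OpenCV 4.12 (cv2) and the standard library are available. Lean on these libraries where they do the work, as an engineer would, in place of code of your own. Each camera call takes 0.05 s, during which the arm holds its last target.

TASK

The potatoes are pressed: wind the crank of the screw press anticlockwise (seen from above) until the drag suddenly goes and it runs light, which means the plate has left the basket, and stop there, within half a turn, before the plate comes round against its stop pin. Then slide the basket out level to the front by its handle, without forcing it against the plate. Stand it gently upright in the white tray, leaving everything else on the table where it is.

Things in the scene. Friction and masses are not known exactly. Their poses are not given: they have to be found in the camera images.
- press: Screw press, fixed: aluminium base 150 (along its x) by 170 mm, top 16 mm above the table; steel posts at y = +/-68 mm; red head 36 x 168 mm, 118 to 142 mm up. Origin on the table under the screw axis, z up. The basket comes out at its front, the -x side, which is open and flat; 8 mm high guides at y = +/-47 mm and a stop behind keep the basket under the plate.
- crank_axis (a point): Point on the crank's vertical axis, 184 mm above the table, level with the middle of the knob. A 19 mm cap nut on the axis ends 167 mm above the table. The crank turns a nut and stays at one height; the screw and its plate rise 10 mm per turn, anticlockwise seen from above, as long as the plate's rubber lip grips the basket, which keeps the screw from turning.
- knob_mid (a point): Middle of the crank's upright wooden knob: 24 mm diameter, 160 to 208 mm above the table, 47 mm from the axis, free to spin. The steel crank arm ends right under it (top 160 mm up, 16 mm wide): keep fingers above it. Starts at any angle, an unknown 1 to 3 turns before the plate comes free. Winding takes about 9 N at the knob while the lip grips, under 1.5 N once free.
- head: The press's red head, fixed, with all it carries: nut and crank above, screw and pressing plate below (71 mm steel disc with a rubber lip, hidden 7 to 28 mm deep in the basket at the start). Origin on the crank axis at its underside, 118 mm above the table. Once the plate is free it turns with the crank and rises no more, hanging about 2.5 mm above the basket's rim.
- stop: Fixed steel stop pin, 6 mm thick, hanging 15 mm down from the head, 22 mm from the crank axis; origin at its upper end. Once the plate is free and has turned about 0.6 of a turn with the crank, a dog on the plate comes up against this pin and the drag comes back.
- basket: Perforated steel pressing basket, loose, about 0.22 kg: 84 mm outer diameter, 78 mm inner, 73.5 mm tall. Origin at the centre of its underside; z up. It stands on the press base (rim 89.5 mm above the table), guided with 2.5 mm play. Its handle points along its -x axis, out of the front of the press.
- basket_grip (a point): Grip point of the basket's handle, 110 mm from the basket's axis along its -x, 62 mm above its underside (mid-thickness). The wooden handle is a bar along the basket's x, 16 mm wide, 12 mm thick, from 66 to 148 mm from the axis, nothing under it. The crank's knob sweeps no farther than 59 mm from the press axis.
- tray: White enamel tray with a blue rim, fixed: 190 x 190 mm outside, 180 x 180 mm inside, rim 21 mm high, inner floor 5 mm above the table. Origin under its centre, on the table; sides along its x and y. The basket's handle may overhang the rim (it passes well above it).
- potato_a_mid (a point): Middle of a potato, about 80 x 54 x 50 mm, loose, leave alone.
- potato_b_mid (a point): Middle of a second potato, like the first, leave alone.
- broccoli: Broccoli head, about 130 x 90 x 70 mm, loose, origin underneath, leave alone.
- spoon: Wooden spoon lying on the table, loose, leave alone.
- mill: Wooden pepper mill, 54 mm diameter, 172 mm tall, loose, origin at the centre of its foot, leave alone.
- jar: Glass jar with a steel cap, 72 mm diameter, 100 mm tall, loose, leave alone.
- mug: Blue mug, 80 mm diameter, 90 mm tall, loose, leave alone.
Not all that is in view belongs to the job. Leave any pink or red look-alike of the basket alone.

How it is judged:
By the outcome, as a careful person would: the job done as asked, in the order asked, and still so for the second after the job is handed in, with the robot touching nothing.
It also fails if it takes over 67 s, if anything falls off the work surface, if the arm or the gripper's body presses on something with over 40 N, if the wrist force passes 120 N, or if a joint passes its speed limit or range.

## Working session

There is one attempt and no reset: what is moved stays moved. The work goes in short steps, Python scripts to look and compute and a tool call to move; the robot and the scene stay as the last step left them, time stands still between calls to the robot, and variables do not carry over. Pictures are saved under pics/ and viewed, and the job is handed in when it is done.

Besides the shell and the picture viewer there is one more tool, called after ">>>" as name(argument=value, ...), one argument or row to a line, values as JSON. carry_out: Moves the arm, as the interface text tells. Its arguments: {"type":"object","properties":{"commands":{"type":"array"},"newtons":{"type":"number"}},"required":["commands"]}

```bash
mkdir -p pics; ls
cat > h.py <<'E'
import numpy as np, cv2
from rig import ctrl
def save(cam,name,scale=1,crop=None):
    im=ctrl.read_camera(cam)[:,:,::-1].copy()
    if crop: im=im[crop[1]:crop[3],crop[0]:crop[2]]
    if scale!=1: im=cv2.resize(im,None,fx=scale,fy=scale,interpolation=cv2.INTER_CUBIC)
    cv2.imwrite(f'pics/{name}.png',im)
def ray(cam,px,info=None):
    info=info or ctrl.camera_info(cam); K=np.array(info['K']);T=np.array(info['pose'])
    u=(px[0]-K[0,2])/K[0,0]; v=(px[1]-K[1,2])/K[1,1]
    if cam=='wrist':
        r=np.hypot(u,v); d=np.array([u/r*np.sin(r),v/r*np.sin(r),np.cos(r)]) if r>1e-9 else np.array([0,0,1.])
    else: d=np.array([u,v,1.])
    d=d*[1,-1,-1]; d=T[:3,:3]@d
    return T[:3,3],d/np.linalg.norm(d)
def atz(cam,px,z,info=None):
    o,d=ray(cam,px,info); return o+d*(z-o[2])/d[2]
def proj(cam,p,info=None):
    info=info or ctrl.camera_info(cam); K=np.array(info['K']);T=np.array(info['pose'])
    q=T[:3,:3].T@(np.array(p)-T[:3,3])*[1,-1,-1]
    if cam=='wrist':
        r=np.hypot(q[0],q[1]);t=np.arctan2(r,q[2]);a=q[:2]/max(r,1e-9)*t
    else: a=q[:2]/q[2]
    return a*[K[0,0],K[1,1]]+K[:2,2]
def tri(rs):
    A=np.zeros((3,3));b=np.zeros(3)
    for o,d in rs:
        P=np.eye(3)-np.outer(d,d);A+=P;b+=P@o
    x=np.linalg.solve(A,b); return x,[float(np.linalg.norm((np.eye(3)-np.outer(d,d))@(x-o))) for o,d in rs]
E
python3 - <<'E'
from h import *
for c in ['scene','side','wrist']:
    save(c,c+'0')
    print(c,{k:np.array(v).round(3).tolist() for k,v in ctrl.camera_info(c).items() if k in('K','pose')})
print(ctrl.read_state())
for n in ['press','crank_axis','knob_mid','head','basket','basket_grip','tray','stop','mill','jar','mug','potato_a_mid','broccoli','spoon']:
    for c in ['scene','side','wrist']:
        print(n,c,[(np.round(r['xy'],1).tolist(),round(r['p'],2)) for r in ctrl.tip_of(n,c)][:3])
E
```

```text
pics
scene {'K': [[438.092, 0.0, 248.174], [0.0, 438.092, 182.447], [0.0, 0.0, 1.0]], 'pose': [[0.127, -0.535, 0.835, 1.594], [0.992, 0.088, -0.095, -0.11], [-0.023, 0.84, 0.542, 0.814], [0.0, 0.0, 0.0, 1.0]]}
side {'K': [[435.263, 0.0, 252.471], [0.0, 435.263, 196.183], [0.0, 0.0, 1.0]], 'pose': [[0.804, 0.325, -0.499, -0.135], [-0.595, 0.453, -0.664, -0.84], [0.01, 0.83, 0.557, 0.843], [0.0, 0.0, 0.0, 1.0]]}
wrist {'K': [[297.319, 0.0, 262.697], [0.0, 297.319, 193.568], [0.0, 0.0, 1.0]], 'pose': [[0.258, -0.917, -0.304, 0.083], [0.966, 0.245, 0.081, 0.625], [0.0, -0.314, 0.949, 0.374], [0.0, 0.0, 0.0, 1.0]]}
{'time_s': 0.15, 'joint_positions': array([ 1.20444026e+00,  4.91396509e-01,  1.55930337e+00, -2.25761681e-06,
        1.09168481e+00, -1.05618404e-01]), 'qvel': array([-0.00051397, -0.0012627 , -0.00163664, -0.00070213, -0.00208314,
       -0.00047418]), 'tau': array([ 1.36702740e-03, -6.18710232e+01, -2.61689687e+01, -1.13361598e-04,
        3.19347280e-03,  1.08742634e-05]), 'eef_pos': array([0.16106012, 0.60374662, 0.25287935]), 'orientation': array([ 1.29999327e-01,  9.915
[... 1197 characters left out ...]
stop wrist []
mill scene [([372.2, 232.0], 0.96)]
mill side [([233.5, 171.3], 0.88)]
mill wrist []
jar scene [([403.9, 216.7], 0.69)]
jar side [([205.2, 161.0], 0.95)]
jar wrist []
mug scene [([385.1, 195.1], 0.67)]
mug side [([179.0, 171.7], 0.69)]
mug wrist []
potato_a_mid scene [([248.3, 207.8], 0.79)]
potato_a_mid side [([260.7, 221.6], 0.82)]
potato_a_mid wrist []
broccoli scene [([100.3, 257.4], 0.73), ([307.7, 195.7], 0.58), ([301.0, 227.0], 0.44)]
broccoli side [([392.3, 293.0], 0.67), ([316.3, 249.4], 0.19)]
broccoli wrist []
spoon scene [([302.9, 225.1], 0.65), ([107.5, 200.9], 0.54), ([296.9, 186.3], 0.48)]
spoon side [([326.0, 355.9], 0.66), ([316.0, 250.8], 0.25)]
spoon wrist []
```

Run:
```python
import cv2
for c,cr in [('scene',(120,100,440,330)),('side',(120,100,440,330))]:
    im=cv2.imread(f'pics/{c}0.png')
    x=im[cr[1]:cr[3],cr[0]:cr[2]]; cv2.imwrite(f'pics/{c}0z.png',cv2.resize(x,None,fx=2.5,fy=2.5,interpolation=cv2.INTER_CUBIC))
```

```text
(no output)
```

View pics/scene0.png

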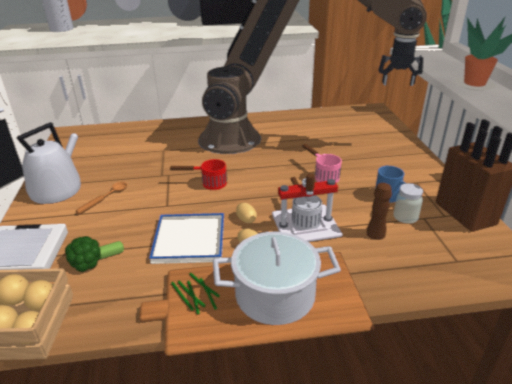

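View pics/side0.png

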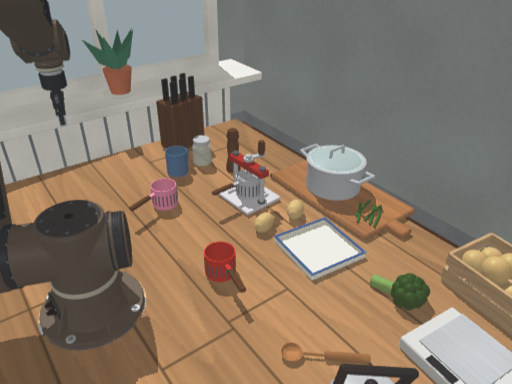

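Run:
```python
from h import *
i={c:ctrl.camera_info(c) for c in('scene','side')}
def t(a,b,n): print(n,[np.round(x,4).tolist() for x in tri([ray('scene',a,i['scene']),ray('side',b,i['side'])])])
t((302.2,225.6),(247.9,195.5),'press');t((303.4,172.8),(250.9,152.3),'axis');t((310.4,186.4),(263.7,146.6),'knob');t((308.5,194.6),(249,169),'head')
t((294.3,185.7),(222.8,186.6),'grip');t((303.3,225.6),(247.7,193),'basket');t((190.2,235.1),(320.2,248.5),'tray');t((372.2,232),(233.5,171.3),'mill');t((403.9,216.7),(205.2,161),'jar');t((385.1,195.1),(179,171.7),'mug');t((248.3,207.8),(260.7,221.6),'pot')
```

```text
press [[0.6026, 0.1622, 0.0068], [0.0047, 0.0047]]
axis [[0.6018, 0.1535, 0.1842], [0.0018, 0.0018]]
knob [[0.6615, 0.1602, 0.181], [0.0015, 0.0015]]
head [[0.6066, 0.17, 0.1132], [0.0021, 0.0021]]
grip [[0.4999, 0.1587, 0.0824], [0.0055, 0.0055]]
basket [[0.6064, 0.166, 0.0116], [0.007, 0.007]]
tray [[0.6089, -0.1751, 0.0097], [0.0066, 0.0066]]
mill [[0.6636, 0.3484, 0.0003], [0.0036, 0.0036]]
jar [[0.6125, 0.4671, 0.0053], [0.0011, 0.0011]]
mug [[0.4915, 0.4579, 0.0027], [0.0011, 0.0011]]
pot [[0.5304, 0.0058, 0.0302], [0.0038, 0.0038]]
```

View pics/scene0z.png

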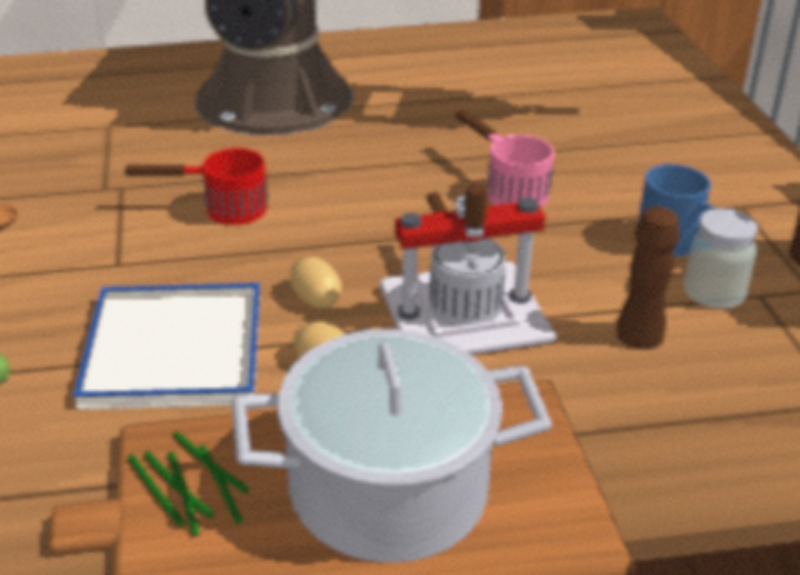

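View pics/side0z.png

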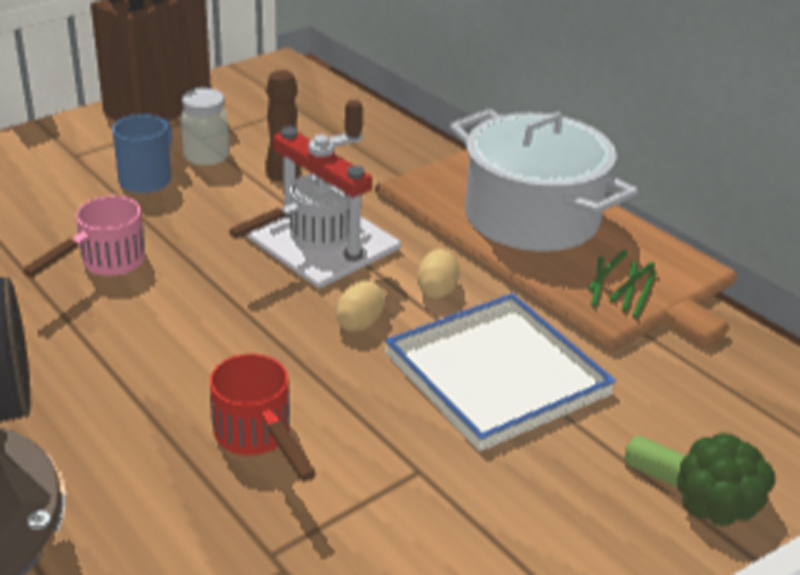

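>>> carry_out(
  commands=[
    {"dz": -2, "dx": -2, "dy": -1},
    {"dx": -3.7, "dy": -2.15, "dz": -1},
    {"dx": -3.7, "dy": -2.15, "dz": -1},
    {"dx": -3.7, "dy": -2.15, "dz": -1},
    {"dx": -3.7, "dy": -2.15},
    {"dx": -3.7, "dy": -2.15},
    {"dx": -3.7, "dy": -2.15},
    {"dx": -3.7, "dy": -2.15},
    {"dx": -3.7, "dy": -2.15},
    {"dx": -3.7, "dy": -2.15},
    {"dx": -3.7, "dy": -2.15},
    {"dx": -3.7, "dy": -2.15},
    {"dx": -3.7, "dy": -2.15},
    {"dx": -3.7, "dy": -2.15},
    {"dx": -3, "dy": -2},
    {"dx": -1, "dy": -1},
    {"roll": -0.13},
    {"roll": -0.13},
    {},
  ],
)

```text
validation failed for argument at $.co...
```

Run:
```python
from h import *
s=ctrl.read_state();print(s['time_s'],s['eef_pos'].round(4),s['orientation'].round(4),s['joint_positions'].round(3),s['force'].round(2))
i=ctrl.camera_info('wrist')
save('wrist','w1',1.5)
print(np.array(i['pose']).round(3).tolist())
for n,z in [('crank_axis',.184),('knob_mid',.184),('press',0),('head',.118),('basket',.016),('basket_grip',.078),('stop',.118)]:
    for r in ctrl.tip_of(n,'wrist')[:3]: print(n,np.round(r['xy'],1),round(r['p'],2),atz('wrist',r['xy'],z,i).round(4))
```

```text
2.25 [0.1612 0.6039 0.2533] [1.300e-01 9.915e-01 1.000e-04 0.000e+00] [ 1.204  0.491  1.559  0.     1.092 -0.106] [ 0.28  0.2  -0.13]
[[0.258, -0.917, -0.304, 0.083], [0.966, 0.245, 0.08, 0.625], [0.001, -0.314, 0.949, 0.374], [0.0, 0.0, 0.0, 1.0]]
basket [  7.7 311.4] 0.74 [ 0.3212 -0.044   0.016 ]
basket_grip [ 69.7 286.8] 0.88 [0.2432 0.2903 0.078 ]
```

>>> carry_out(
  commands=[
    {"dz": -2, "dx": -2, "dy": -1},
    {"dx": -3.7, "dy": -2.15, "dz": -1},
    {"dx": -3.7, "dy": -2.15, "dz": -1},
    {"dx": -3.7, "dy": -2.15, "dz": -1},
    {"dx": -3.7, "dy": -2.15},
    {"dx": -3.7, "dy": -2.15},
    {"dx": -3.7, "dy": -2.15},
    {"dx": -3.7, "dy": -2.15},
    {"dx": -3.7, "dy": -2.15},
    {"dx": -3.7, "dy": -2.15},
    {"dx": -3.7, "dy": -2.15},
    {"dx": -3.7, "dy": -2.15},
    {"dx": -3.7, "dy": -2.15},
    {"dx": -3.7, "dy": -2.15},
    {"dx": -3, "dy": -2},
    {"dx": -1, "dy": -1},
    {"roll": -0.13},
    {"roll": -0.13},
    {"dx": 0},
  ],
)

```text
validation failed for argument at $.co...
```

```bash
cat > look.py <<'E'
from h import *
import sys
s=ctrl.read_state();print(s['time_s'],s['eef_pos'].round(4),s['orientation'].round(4),s['joint_positions'].round(3),s['force'].round(2))
i=ctrl.camera_info('wrist')
save('wrist',sys.argv[1],1.5)
print(np.array(i['pose']).round(3).tolist())
for n,z in [('crank_axis',.184),('knob_mid',.184),('press',0),('head',.118),('basket_grip',.078)]:
    for r in ctrl.tip_of(n,'wrist')[:2]: print(n,np.round(r['xy'],1),round(r['p'],2),atz('wrist',r['xy'],z,i).round(4))
E
python3 look.py w1
```

```text
2.65 [0.1611 0.6039 0.2533] [1.300e-01 9.915e-01 1.000e-04 0.000e+00] [ 1.204  0.491  1.559 -0.     1.092 -0.106] [-0.85 -0.14 -0.39]
[[0.258, -0.917, -0.304, 0.083], [0.966, 0.245, 0.08, 0.625], [0.001, -0.314, 0.949, 0.374], [0.0, 0.0, 0.0, 1.0]]
basket_grip [ 71.1 286.6] 0.65 [0.2432 0.2934 0.078 ]
```

>>> carry_out(
  commands=[
    {"dx": -2, "dy": -1, "dz": -2, "roll": 0, "gripper": 8.5},
  ],
)

```text
time_s: 3.08
eef_pos: [0.1775, 0.5887, 0.2726]
orientation: [0.129, 0.992, -0.001, -0.0]
force: [1.2, -0.5, 0.1]
width: 0.0853
```

All keys are needed per row.

>>> carry_out(
  commands=[
    {"dx": -3.7, "dy": -2.15, "dz": -1, "roll": 0, "gripper": 8.5},
    {"dx": -3.7, "dy": -2.15, "dz": -1, "roll": 0, "gripper": 8.5},
    {"dx": -3.7, "dy": -2.15, "dz": -1, "roll": 0, "gripper": 8.5},
    {"dx": -3.7, "dy": -2.15, "dz": 0, "roll": 0, "gripper": 8.5},
    {"dx": -3.7, "dy": -2.15, "dz": 0, "roll": 0, "gripper": 8.5},
    {"dx": -3.7, "dy": -2.15, "dz": 0, "roll": 0, "gripper": 8.5},
    {"dx": -3.7, "dy": -2.15, "dz": 0, "roll": 0, "gripper": 8.5},
    {"dx": -3.7, "dy": -2.15, "dz": 0, "roll": 0, "gripper": 8.5},
    {"dx": -3.7, "dy": -2.15, "dz": 0, "roll": 0, "gripper": 8.5},
    {"dx": -3.7, "dy": -2.15, "dz": 0, "roll": 0, "gripper": 8.5},
    {"dx": -3.7, "dy": -2.15, "dz": 0, "roll": 0, "gripper": 8.5},
    {"dx": -3.7, "dy": -2.15, "dz": 0, "roll": 0, "gripper": 8.5},
    {"dx": -3.7, "dy": -2.15, "dz": 0, "roll": 0, "gripper": 8.5},
    {"dx": -3, "dy": -2, "dz": 0, "roll": 0, "gripper": 8.5},
    {"dx": -1, "dy": -1, "dz": 0, "roll": 0, "gripper": 8.5},
    {"dx": 0, "dy": 0, "dz": 0, "roll": -0.13, "gripper": 8.5},
    {"dx": 0, "dy": 0, "dz": 0, "roll": -0.13, "gripper": 8.5},
    {"dx": 0, "dy": 0, "dz": 0, "roll": 0, "gripper": 8.5},
  ],
)

```text
time_s: 5.32
eef_pos: [0.601, 0.1556, 0.3041]
orientation: [0.001, 1.0, 0.0, 0.0]
force: [0.4, -0.6, -1.0]
width: 0.0847
```

```bash
python3 look.py w1
```

```text
5.325 [0.601  0.1556 0.3041] [8.e-04 1.e+00 1.e-04 3.e-04] [ 0.147  0.441  1.504  0.     1.196 -1.422] [ 0.35 -0.62 -0.97]
[[0.002, -0.949, -0.315, 0.52], [1.0, 0.002, -0.001, 0.156], [0.001, -0.315, 0.949, 0.425], [0.0, 0.0, 0.0, 1.0]]
crank_axis [278.3 201.5] 0.68 [0.6068 0.1696 0.184 ]
knob_mid [267.1 244.4] 0.72 [0.6486 0.1601 0.184 ]
knob_mid [267.1  75. ] 0.31 [0.5008 0.1598 0.184 ]
press [274.1 157.4] 0.83 [0.6053 0.1729 0.    ]
head [276.5 177.3] 0.6 [0.6032 0.171  0.118 ]
basket_grip [267.3  74. ] 0.81 [0.4913 0.1617 0.078 ]
basket_grip [389.7 202. ] 0.29 [0.647  0.3244 0.078 ]
```

View pics/w1.png

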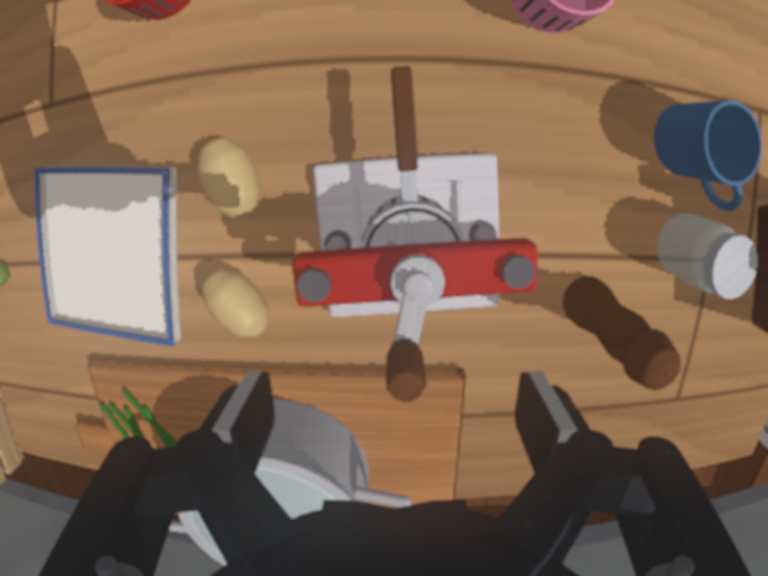

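```bash
python3 - <<'E'
from h import *
for p,z in [((314,285),.147),((518,272),.147),((423,285),.167),((408,380),.208),((402,68),.078),((407,168),.078)]:
    print(p,atz('wrist',np.array(p)/1.5,z).round(4))
for q in [(.604,.170,.184),(.65,.160,.184)]:
    for c in ('scene','side','wrist'): print(c,proj(c,q).round(1))
E
python3 - <<'E'
import cv2
im=cv2.imread('pics/w1.png')[220:420,280:560]
cv2.imwrite('pics/w1z.png',cv2.resize(im,None,fx=2.8,fy=2.8))
E
```

```text
(314, 285) [0.6081 0.1035 0.147 ]
(518, 272) [0.5993 0.2386 0.147 ]
(423, 285) [0.602  0.1739 0.167 ]
(408, 380) [0.6442 0.1639 0.208 ]
(402, 68) [0.4576 0.1627 0.078 ]
(407, 168) [0.5359 0.1665 0.078 ]
scene [309.1 173.3]
side [248.1 149.8]
wrist [278.7 198.3]
scene [309.7 182.6]
side [261.3 147.1]
wrist [266.9 245.8]
```

View pics/w1z.png

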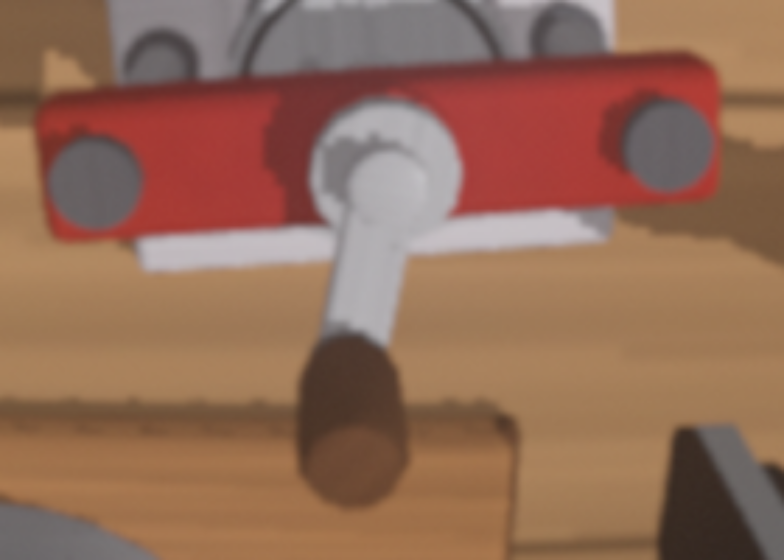

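Run:
```python
from h import *
for p,z in [((418.6,287.1),.167),((406.1,386.1),.208),((406.1,386.1),.206)]:
    print(p,atz('wrist',np.array(p)/1.5,z).round(4))
```

```text
(418.6, 287.1) [0.6033 0.1712 0.167 ]
(406.1, 386.1) [0.6482 0.1629 0.208 ]
(406.1, 386.1) [0.6494 0.163  0.206 ]
```

>>> carry_out(
  commands=[
    {"dx": -2.5, "dy": 0.4, "dz": 0, "roll": 0, "gripper": 6},
    {"dx": -2.4, "dy": 0.3, "dz": 0, "roll": 0, "gripper": 6},
    {"dx": 0, "dy": 0, "dz": 4, "roll": 0, "gripper": 6},
    {"dx": 0, "dy": 0, "dz": 4, "roll": 0, "gripper": 6},
    {"dx": 0, "dy": 0, "dz": 2.2, "roll": 0, "gripper": 6},
    {"dx": 0, "dy": 0, "dz": 1, "roll": 0, "gripper": 6},
    {"dx": 0, "dy": 0, "dz": 0, "roll": 0, "gripper": 6},
  ],
  newtons=50,
)

```text
time_s: 6.5
eef_pos: [0.6505, 0.1627, 0.1912]
orientation: [0.001, 1.0, 0.0, -0.0]
force: [-0.7, -0.4, 0.8]
width: 0.06
```

Run:
```python
from h import *
save('wrist','w2',1.5);save('side','s2',3,(180,90,340,240))
```

```text
(no output)
```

View pics/w2.png

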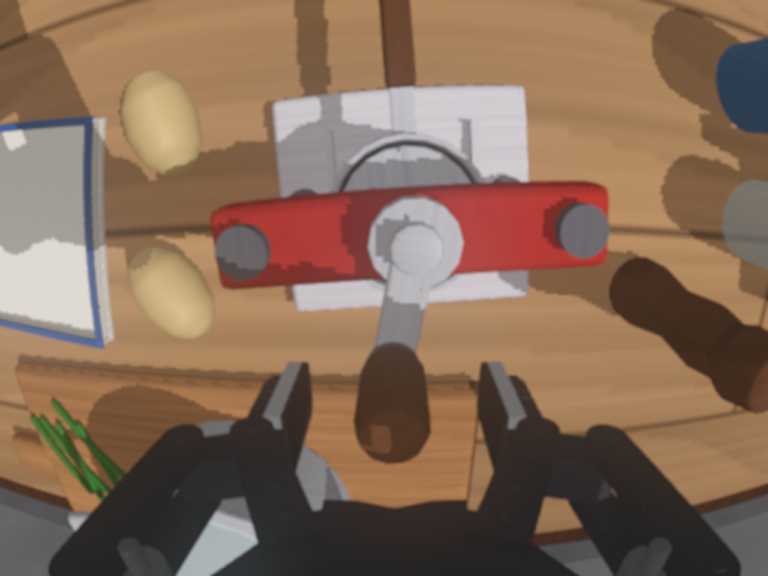

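View pics/s2.png

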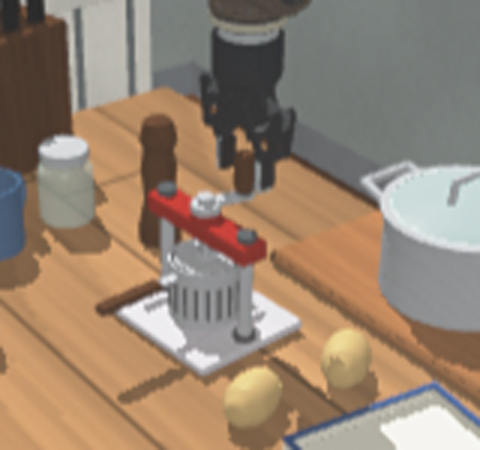

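>>> carry_out(
  commands=[
    {"dx": 0, "dy": 0, "dz": 0, "roll": 0, "gripper": 1.5},
    {"dx": 0, "dy": 0, "dz": 0, "roll": 0, "gripper": 1.5},
    {"dx": 0, "dy": 0, "dz": 0, "roll": 0, "gripper": 1.5},
    {"dx": 0, "dy": 0, "dz": 0, "roll": 0, "gripper": 1.5},
  ],
  newtons=50,
)

```text
time_s: 7.1
eef_pos: [0.6508, 0.1627, 0.192]
orientation: [0.0, 1.0, 0.0, 0.001]
force: [1.3, 0.7, 5.6]
width: 0.0228
```

Run:
```python
import numpy as np
# circle steps; tool: dx=-wx, dy=wy (cm). start angle a0
a0=-10.4
for k in range(0,25):
    a=np.radians(a0+15*k+7.5); L=2*4.7*np.sin(np.radians(7.5))
    wx,wy=-np.sin(a)*L,np.cos(a)*L
    print(k,a0+15*k,'->',a0+15*k+15,'dx %.2f dy %.2f'%(-wx,wy))
```

```text
0 -10.4 -> 4.6 dx -0.06 dy 1.23
1 4.6 -> 19.6 dx 0.26 dy 1.20
2 19.6 -> 34.6 dx 0.56 dy 1.09
3 34.6 -> 49.6 dx 0.82 dy 0.91
4 49.6 -> 64.6 dx 1.03 dy 0.67
5 64.6 -> 79.6 dx 1.17 dy 0.38
6 79.6 -> 94.6 dx 1.23 dy 0.06
7 94.6 -> 109.6 dx 1.20 dy -0.26
8 109.6 -> 124.6 dx 1.09 dy -0.56
9 124.6 -> 139.6 dx 0.91 dy -0.82
10 139.6 -> 154.6 dx 0.67 dy -1.03
11 154.6 -> 169.6 dx 0.38 dy -1.17
12 169.6 -> 184.6 dx 0.06 dy -1.23
13 184.6 -> 199.6 dx -0.26 dy -1.20
14 199.6 -> 214.6 dx -0.56 dy -1.09
15 214.6 -> 229.6 dx -0.82 dy -0.91
16 229.6 -> 244.6 dx -1.03 dy -0.67
17 244.6 -> 259.6 dx -1.17 dy -0.38
18 259.6 -> 274.6 dx -1.23 dy -0.06
19 274.6 -> 289.6 dx -1.20 dy 0.26
20 289.6 -> 304.6 dx -1.09 dy 0.56
21 304.6 -> 319.6 dx -0.91 dy 0.82
22 319.6 -> 334.6 dx -0.67 dy 1.03
23 334.6 -> 349.6 dx -0.38 dy 1.17
24 349.6 -> 364.6 dx -0.06 dy 1.23
```

>>> carry_out(
  commands=[
    {"dx": -0.06, "dy": 1.23, "dz": 0, "roll": 0, "gripper": 1.5},
    {"dx": 0.26, "dy": 1.2, "dz": 0, "roll": 0, "gripper": 1.5},
    {"dx": 0.56, "dy": 1.09, "dz": 0, "roll": 0, "gripper": 1.5},
    {"dx": 0.82, "dy": 0.91, "dz": 0, "roll": 0, "gripper": 1.5},
  ],
)

```text
time_s: 7.6
eef_pos: [0.6355, 0.2058, 0.1918]
orientation: [0.0, 1.0, -0.001, 0.001]
force: [3.1, -10.3, 3.8]
width: 0.0225
```

>>> carry_out(
  commands=[
    {"dx": 1.03, "dy": 0.67, "dz": 0, "roll": 0, "gripper": 1.5},
    {"dx": 1.17, "dy": 0.38, "dz": 0, "roll": 0, "gripper": 1.5},
    {"dx": 1.23, "dy": 0.06, "dz": 0, "roll": 0, "gripper": 1.5},
    {"dx": 1.2, "dy": -0.26, "dz": 0, "roll": 0, "gripper": 1.5},
    {"dx": 1.09, "dy": -0.56, "dz": 0, "roll": 0, "gripper": 1.5},
  ],
)

```text
time_s: 8.22
eef_pos: [0.5791, 0.2103, 0.1921]
orientation: [0.0, 1.0, 0.001, 0.003]
force: [10.4, 0.8, 0.2]
width: 0.0233
```

>>> carry_out(
  commands=[
    {"dx": 0.91, "dy": -0.82, "dz": 0, "roll": 0, "gripper": 1.5},
    {"dx": 0.67, "dy": -1.03, "dz": 0, "roll": 0, "gripper": 1.5},
    {"dx": 0.38, "dy": -1.17, "dz": 0, "roll": 0, "gripper": 1.5},
    {"dx": 0.06, "dy": -1.23, "dz": 0, "roll": 0, "gripper": 1.5},
    {"dx": -0.26, "dy": -1.2, "dz": 0, "roll": 0, "gripper": 1.5},
  ],
)

```text
time_s: 8.85
eef_pos: [0.5591, 0.1563, 0.192]
orientation: [0.0, 1.0, 0.001, -0.0]
force: [-5.6, 7.8, 8.2]
width: 0.023
```

>>> carry_out(
  commands=[
    {"dx": -0.56, "dy": -1.09, "dz": 0, "roll": 0, "gripper": 1.5},
    {"dx": -0.82, "dy": -0.91, "dz": 0, "roll": 0, "gripper": 1.5},
    {"dx": -1.03, "dy": -0.67, "dz": 0, "roll": 0, "gripper": 1.5},
    {"dx": -1.17, "dy": -0.38, "dz": 0, "roll": 0, "gripper": 1.5},
    {"dx": -1.23, "dy": -0.06, "dz": 0, "roll": 0, "gripper": 1.5},
  ],
)

```text
time_s: 9.48
eef_pos: [0.6069, 0.1232, 0.1919]
orientation: [0.0, 1.0, -0.001, -0.002]
force: [-9.2, -4.2, 10.6]
width: 0.0227
```

>>> carry_out(
  commands=[
    {"dx": -1.2, "dy": 0.26, "dz": 0, "roll": 0, "gripper": 1.5},
    {"dx": -1.09, "dy": 0.56, "dz": 0, "roll": 0, "gripper": 1.5},
    {"dx": -0.91, "dy": 0.82, "dz": 0, "roll": 0, "gripper": 1.5},
    {"dx": -0.67, "dy": 1.03, "dz": 0, "roll": 0, "gripper": 1.5},
    {"dx": -0.38, "dy": 1.17, "dz": 0, "roll": 0, "gripper": 1.5},
  ],
)

```text
time_s: 10.1
eef_pos: [0.6508, 0.162, 0.1919]
orientation: [0.001, 1.0, -0.0, 0.0]
force: [-4.2, -5.3, 7.1]
width: 0.023
```

>>> carry_out(
  commands=[
    {"dx": -0.06, "dy": 1.23, "dz": 0, "roll": 0, "gripper": 1.5},
    {"dx": 0.26, "dy": 1.2, "dz": 0, "roll": 0, "gripper": 1.5},
    {"dx": 0.56, "dy": 1.09, "dz": 0, "roll": 0, "gripper": 1.5},
    {"dx": 0.82, "dy": 0.91, "dz": 0, "roll": 0, "gripper": 1.5},
  ],
)

```text
time_s: 10.6
eef_pos: [0.6345, 0.2069, 0.1917]
orientation: [0.0, 1.0, -0.0, -0.0]
force: [-2.9, -5.5, 5.2]
width: 0.0228
```

>>> carry_out(
  commands=[
    {"dx": 0.67, "dy": 0.47, "dz": 0, "roll": 0, "gripper": 1.5},
  ],
)

```text
time_s: 10.72
eef_pos: [0.6276, 0.2115, 0.1917]
orientation: [0.0, 1.0, -0.001, -0.0]
force: [-1.8, -4.7, 6.1]
width: 0.0229
```

Run:
```python
from h import *
save('wrist','w3',1.5);save('scene','c3',5,(250,165,370,260));save('side','s3',5,(190,130,310,230))
print(ctrl.read_state()['force'])
```

```text
[-2.07259738 -2.43550629  5.98427052]
```

View pics/c3.png

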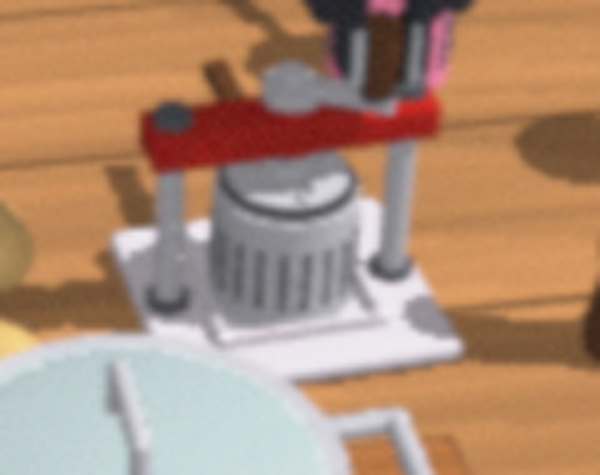

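View pics/s3.png

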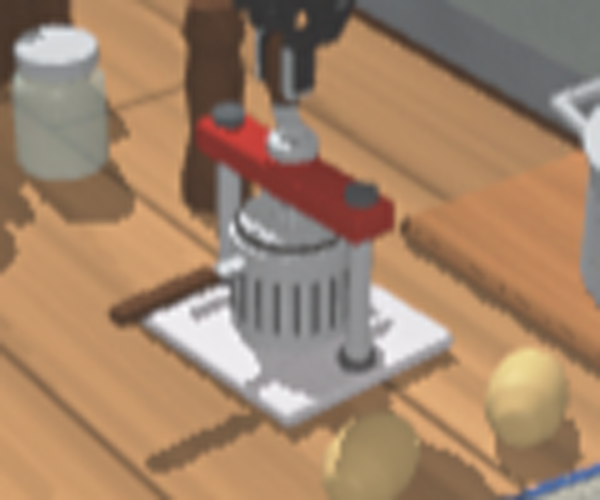

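View pics/w3.png

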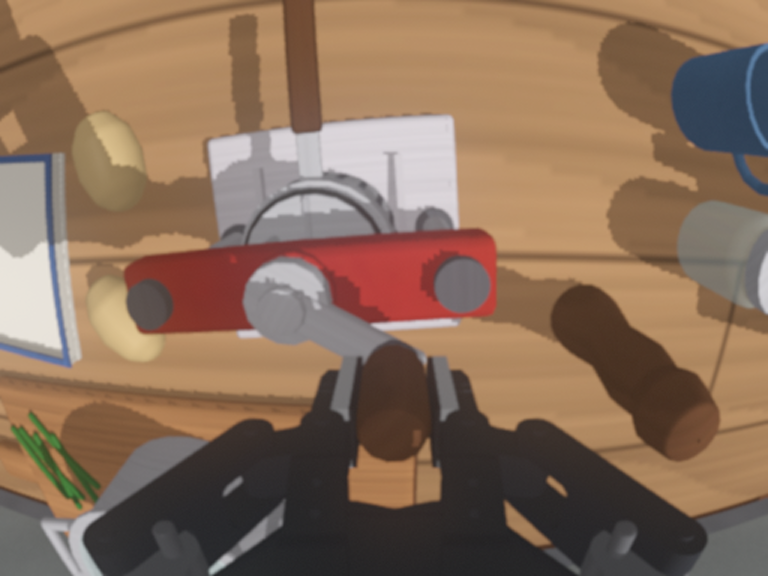

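>>> carry_out(
  commands=[
    {"dx": 0, "dy": 0, "dz": 0, "roll": 0, "gripper": 6},
    {"dx": 0, "dy": 0, "dz": 0, "roll": 0, "gripper": 6},
    {"dx": 0, "dy": 0, "dz": -3, "roll": 0, "gripper": 6},
    {"dx": 0, "dy": 0, "dz": -3, "roll": 0, "gripper": 6},
    {"dx": 3.5, "dy": -1.2, "dz": 0, "roll": 0, "gripper": 5},
    {"dx": 3.5, "dy": -1.2, "dz": 0, "roll": 0, "gripper": 5},
    {"dx": 3.5, "dy": -1.2, "dz": 0, "roll": -0.06, "gripper": 5},
    {"dx": 3.4, "dy": -1.2, "dz": 0, "roll": 0, "gripper": 5},
    {"dx": 0, "dy": 0, "dz": 3, "roll": 0, "gripper": 5},
    {"dx": 0, "dy": 0, "dz": 0, "roll": 0, "gripper": 5},
  ],
)

```text
time_s: 12.12
eef_pos: [0.4891, 0.1616, 0.2202]
orientation: [-0.029, 1.0, -0.0, -0.001]
force: [0.9, 1.5, -0.2]
width: 0.0501
```

```bash
python3 look.py w4; python3 -c "
from h import *
i=ctrl.camera_info('wrist')
for d in (66,115,148):
    p=[0.6035-d/1000*.9981,.1711-d/1000*.061,.084]; print(d,proj('wrist',p,i)*1.5)
"
```

```text
12.125 [0.4891 0.1616 0.2202] [-2.950e-02  9.996e-01 -2.000e-04 -1.400e-03] [ 0.191  0.377  1.863  0.     0.904 -1.439] [ 0.88  1.53 -0.18]
[[-0.059, -0.948, -0.311, 0.408], [0.998, -0.056, -0.019, 0.157], [0.001, -0.312, 0.95, 0.341], [0.0, 0.0, 0.0, 1.0]]
press [264.4 256.8] 0.6 [0.6077 0.1714 0.    ]
press [261.6 190.2] 0.15 [0.5159 0.1624 0.    ]
head [243.1 304.8] 0.4 [0.594  0.1495 0.118 ]
basket_grip [265.8 190.1] 0.64 [0.491  0.1651 0.078 ]
66 [396.76396629 353.64986777]
115 [396.77867009 281.11605742]
148 [396.75852025 227.50930534]
```

View pics/w4.png

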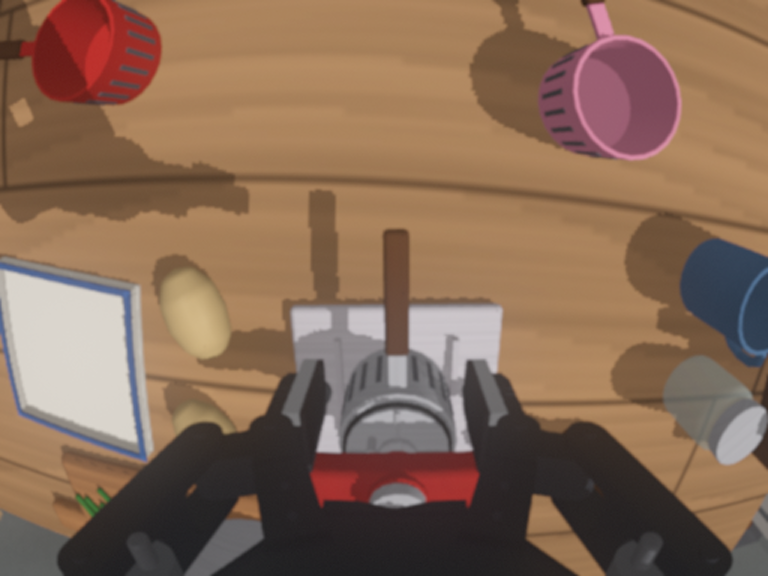

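>>> carry_out(
  commands=[
    {"dx": 0, "dy": 0.25, "dz": 4, "roll": 0, "gripper": 5},
    {"dx": 0, "dy": 0, "dz": 4, "roll": 0, "gripper": 5},
    {"dx": 0, "dy": 0, "dz": 3.5, "roll": 0, "gripper": 5},
    {"dx": 0, "dy": 0, "dz": 2, "roll": 0, "gripper": 5},
    {"dx": 0, "dy": 0, "dz": 0.4, "roll": 0, "gripper": 5},
    {"dx": 0, "dy": 0, "dz": 0, "roll": 0, "gripper": 5},
  ],
)

```text
time_s: 13.18
eef_pos: [0.49, 0.1644, 0.0828]
orientation: [-0.03, 1.0, 0.0, 0.0]
force: [0.1, -0.7, 0.1]
width: 0.0505
```

```bash
python3 look.py w5
python3 - <<'E'
from h import *
save('side','s5',4,(150,110,310,250))
E
```

```text
13.175 [0.49   0.1644 0.0828] [-2.960e-02  9.996e-01  1.000e-04  3.000e-04] [ 0.196  0.589  1.98   0.     0.572 -1.434] [ 0.13 -0.74  0.1 ]
[[-0.059, -0.947, -0.315, 0.409], [0.998, -0.056, -0.02, 0.16], [0.001, -0.315, 0.949, 0.204], [0.0, 0.0, 0.0, 1.0]]
crank_axis [262.7 337.3] 0.2 [0.429  0.1611 0.184 ]
basket_grip [257.7 272.7] 0.94 [0.4922 0.1624 0.078 ]
```

View pics/w5.png

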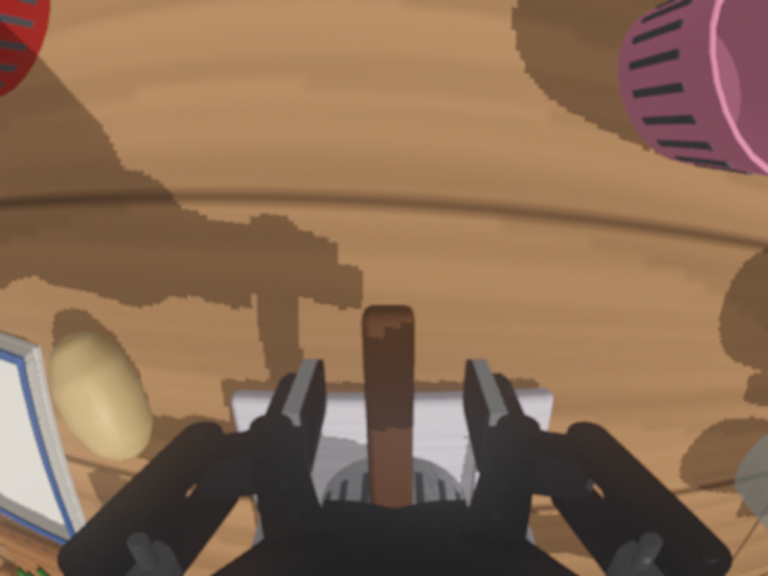

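View pics/s5.png

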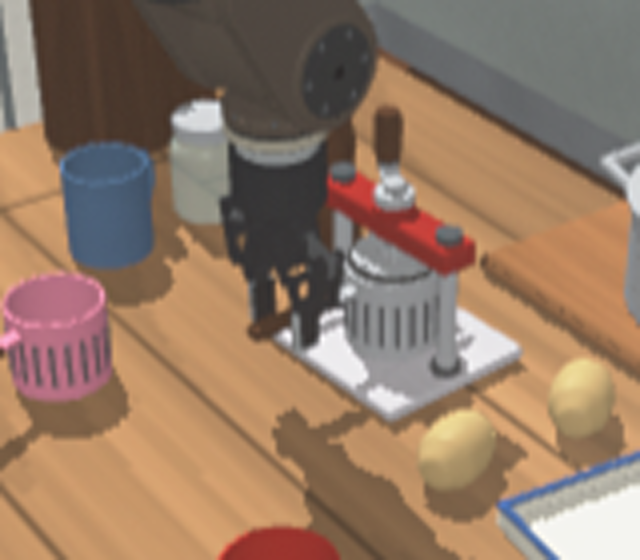

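>>> carry_out(
  commands=[
    {"dx": 0, "dy": -0.15, "dz": 0.2, "roll": 0, "gripper": 3},
    {"dx": 0, "dy": 0, "dz": 0, "roll": 0, "gripper": 0.8},
    {"dx": 0, "dy": 0, "dz": 0, "roll": 0, "gripper": 0.8},
    {"dx": 0, "dy": 0, "dz": 0, "roll": 0, "gripper": 0.8},
    {"dx": 0, "dy": 0, "dz": 0, "roll": 0, "gripper": 0.8},
    {"dx": 0, "dy": 0, "dz": 0, "roll": 0, "gripper": 0.8},
  ],
  newtons=80,
)

```text
time_s: 14.28
eef_pos: [0.4897, 0.1628, 0.0803]
orientation: [-0.03, 1.0, 0.0, 0.0]
force: [-0.2, 0.5, 0.7]
width: 0.0148
```

Run:
```python
from h import *
s=ctrl.read_state();print(s['eef_pos'],s['orientation'],s['force'],s['torque'],s['width'])
```

```text
[0.4897031  0.16278766 0.08030755] [-2.96133998e-02  9.99561426e-01  4.23529058e-05  3.47111776e-05] [-0.17038967  0.51799215  0.6869289 ] [0.07383615 0.01299199 0.04593207] 0.014788641717910346
```

>>> carry_out(
  commands=[
    {"dx": 0.5, "dy": 0, "dz": 0, "roll": 0, "gripper": 0.8},
    {"dx": 0.8, "dy": 0, "dz": 0, "roll": 0, "gripper": 0.8},
    {"dx": 0.8, "dy": 0, "dz": 0, "roll": 0, "gripper": 0.8},
  ],
)

```text
time_s: 14.65
eef_pos: [0.4681, 0.1615, 0.0803]
orientation: [-0.03, 1.0, 0.0, 0.0]
force: [1.1, 0.3, -0.8]
width: 0.0144
```

>>> carry_out(
  commands=[
    {"dx": 1, "dy": 0, "dz": 0, "roll": 0, "gripper": 0.8},
    {"dx": 1, "dy": 0, "dz": 0, "roll": 0, "gripper": 0.8},
    {"dx": 1, "dy": 0, "dz": 0, "roll": 0, "gripper": 0.8},
    {"dx": 1, "dy": 0, "dz": 0, "roll": 0, "gripper": 0.8},
    {"dx": 1, "dy": 0, "dz": 0, "roll": 0, "gripper": 0.8},
    {"dx": 1, "dy": 0, "dz": 0, "roll": 0, "gripper": 0.8},
    {"dx": 0.5, "dy": 0, "dz": 0, "roll": 0, "gripper": 0.8},
    {"dx": 0, "dy": 0, "dz": 0, "roll": 0, "gripper": 0.8},
  ],
)

```text
time_s: 15.65
eef_pos: [0.4032, 0.1576, 0.0803]
orientation: [-0.03, 1.0, -0.0, -0.001]
force: [-2.5, 1.0, 0.4]
width: 0.0143
```

Run:
```python
from h import *
s=ctrl.read_state();print(s['joint_positions'].round(3))
save('wrist','w6',1.5);save('side','s6',4,(150,110,310,250));save('scene','c6',4,(240,130,390,260))
```

```text
[ 0.22   0.525  2.182  0.     0.436 -1.411]
```

View pics/s6.png

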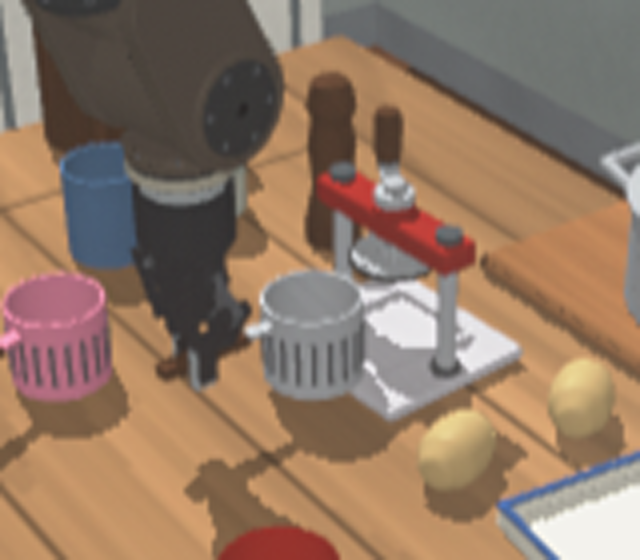

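View pics/c6.png

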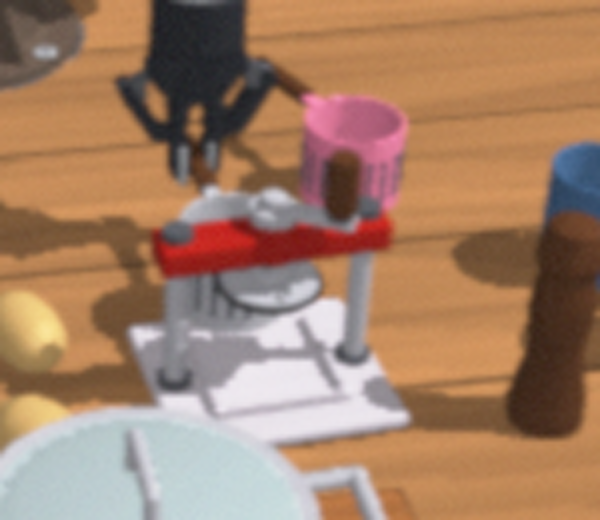

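>>> carry_out(
  commands=[
    {"dx": 0.4, "dy": 0, "dz": 0, "roll": 0, "gripper": 0.8},
    {"dx": 0, "dy": 0, "dz": -0.6, "roll": 0, "gripper": 0.8},
    {"dx": 0, "dy": 0, "dz": -1, "roll": 0, "gripper": 0.8},
    {"dx": 0, "dy": 0, "dz": -1.5, "roll": 0, "gripper": 0.8},
    {"dx": 0, "dy": 0, "dz": -1.5, "roll": 0, "gripper": 0.8},
    {"dx": 0, "dy": 0, "dz": -1.5, "roll": 0, "gripper": 0.8},
    {"dx": 0, "dy": 0, "dz": -1.5, "roll": 0, "gripper": 0.8},
    {"dx": 0, "dy": 0, "dz": -0.8, "roll": 0, "gripper": 0.8},
    {"dx": 0, "dy": 0, "dz": 0, "roll": 0, "gripper": 0.8},
  ],
)

```text
time_s: 16.92
eef_pos: [0.3999, 0.1575, 0.1648]
orientation: [-0.03, 1.0, 0.0, 0.001]
force: [0.2, 0.6, -1.4]
width: 0.0139
```

Run:
```python
from h import *
save('side','s7',4,(150,110,310,250))
i=ctrl.camera_info('wrist')
save('wrist','w7',1.5)
for c in('wrist','side','scene'):
  for n in ('tray','potato_a_mid'):
    for r in ctrl.tip_of(n,c)[:2]: print(c,n,np.round(r['xy'],1),round(r['p'],2),atz(c,r['xy'],0. if n=='tray' else .025,i if c=='wrist' else None).round(4))
# tray corners in side0: outer rim z .021
for p in [(388,343),(512,297),(613,380),(483,441)]:
    print(p,atz('side',(p[0]/2.5+120,p[1]/2.5+100),.021).round(4))
for p in [(107,288),(259,285),(247,393),(80,398)]:
    print(p,atz('scene',(p[0]/2.5+120,p[1]/2.5+100),.021).round(4))
```

```text
wrist tray [ 46.5 302.9] 0.78 [ 0.6124 -0.1677  0.    ]
wrist potato_a_mid [122.7 293.3] 0.9 [ 5.393e-01 -5.000e-04  2.500e-02]
side tray [316.5 249.1] 0.86 [ 0.6069 -0.1706  0.    ]
side potato_a_mid [264.8 218.6] 0.83 [0.5541 0.011  0.025 ]
scene tray [187.2 237.7] 0.58 [ 0.602 -0.179 -0.   ]
scene potato_a_mid [306.9 195.1] 0.61 [0.4812 0.2019 0.025 ]
scene potato_a_mid [249.6 210.8] 0.55 [0.5351 0.0118 0.025 ]
(388, 343) [ 0.5259 -0.0758  0.021 ]
(512, 297) [ 0.7106 -0.0963  0.021 ]
(613, 380) [ 0.6928 -0.2782  0.021 ]
(483, 441) [ 0.5045 -0.263   0.021 ]
(107, 288) [ 0.5103 -0.2492  0.021 ]
(259, 285) [ 0.5333 -0.067   0.021 ]
(247, 393) [ 0.7212 -0.095   0.021 ]
(80, 398) [ 0.7019 -0.2709  0.021 ]
```

View pics/s7.png

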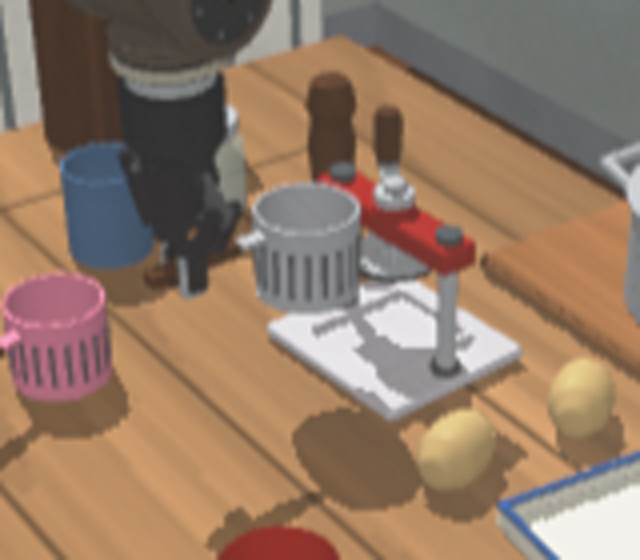

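View pics/w7.png

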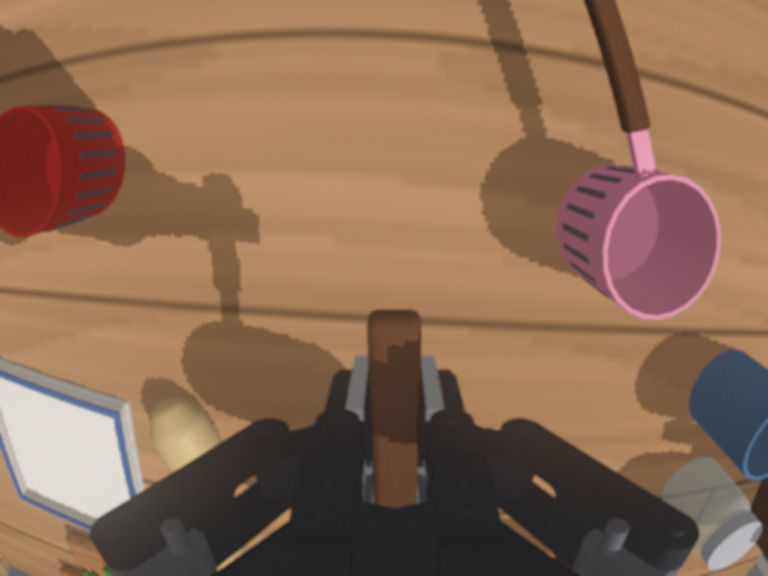

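>>> carry_out(
  commands=[
    {"dx": 0, "dy": -1.2, "dz": 0, "roll": 0, "gripper": 0.8},
    {"dx": 0, "dy": -2.2, "dz": 0, "roll": 0, "gripper": 0.8},
    {"dx": 0, "dy": -2.8, "dz": 0, "roll": 0, "gripper": 0.8},
    {"dx": 0, "dy": -2.8, "dz": 0, "roll": 0, "gripper": 0.8},
    {"dx": 0, "dy": -2.8, "dz": 0, "roll": 0, "gripper": 0.8},
    {"dx": 0, "dy": -2.8, "dz": 0, "roll": 0, "gripper": 0.8},
    {"dx": -1, "dy": -2.8, "dz": 0, "roll": 0, "gripper": 0.8},
    {"dx": -1, "dy": -2.8, "dz": 0, "roll": 0, "gripper": 0.8},
    {"dx": -1, "dy": -2.8, "dz": 0, "roll": 0, "gripper": 0.8},
    {"dx": -1, "dy": -2.8, "dz": 0, "roll": 0, "gripper": 0.8},
    {"dx": -1, "dy": -2.8, "dz": 0, "roll": 0, "gripper": 0.8},
    {"dx": -1, "dy": -2.6, "dz": 0, "roll": 0, "gripper": 0.8},
    {"dx": -1, "dy": -2, "dz": 0, "roll": 0, "gripper": 0.8},
    {"dx": -0.7, "dy": -1.2, "dz": 0, "roll": 0, "gripper": 0.8},
    {"dx": 0, "dy": 0, "dz": 0, "roll": 0, "gripper": 0.8},
    {"dx": 0, "dy": 0, "dz": 0, "roll": 0, "gripper": 0.8},
  ],
)

```text
time_s: 19.32
eef_pos: [0.4965, -0.1809, 0.1641]
orientation: [-0.03, 1.0, 0.0, -0.0]
force: [-0.1, 0.5, -2.5]
width: 0.0147
```

Run:
```python
from h import *
save('side','s8',2.5,(130,110,430,330));save('scene','c8',2.5,(110,120,420,310))
s=ctrl.read_state();print(s['eef_pos'],s['orientation'],s['force'])
for r in ctrl.tip_of('basket','side')[:3]:print('side',r)
for r in ctrl.tip_of('basket','scene')[:3]:print('scene',r)
for c in ('side','scene'): print(c,proj(c,[.611,-.174,.1005]),proj(c,[.611,-.174,.174]),proj(c,[.611,-.174,.005]))
```

```text
[ 0.49672379 -0.18075763  0.16431477] [-2.99167302e-02  9.99552377e-01  1.41000442e-04 -1.24905916e-04] [ 0.26671047  0.74625381 -2.32278349]
side {'xy': [162.5, 204.0], 'p': 0.97}
side {'xy': [322.6, 222.4], 'p': 0.93}
side {'xy': [220.2, 274.6], 'p': 0.9}
scene {'xy': [214.8, 181.4], 'p': 0.74}
scene {'xy': [180.3, 214.4], 'p': 0.72}
scene {'xy': [326.8, 179.8], 'p': 0.61}
side [321.68278232 222.0165666 ] [324.3515313  200.52663514] [318.47004465 247.88693247]
scene [185.47374361 211.33870117] [182.68721859 189.04906215] [188.82992776 238.18508972]
```

View pics/s8.png

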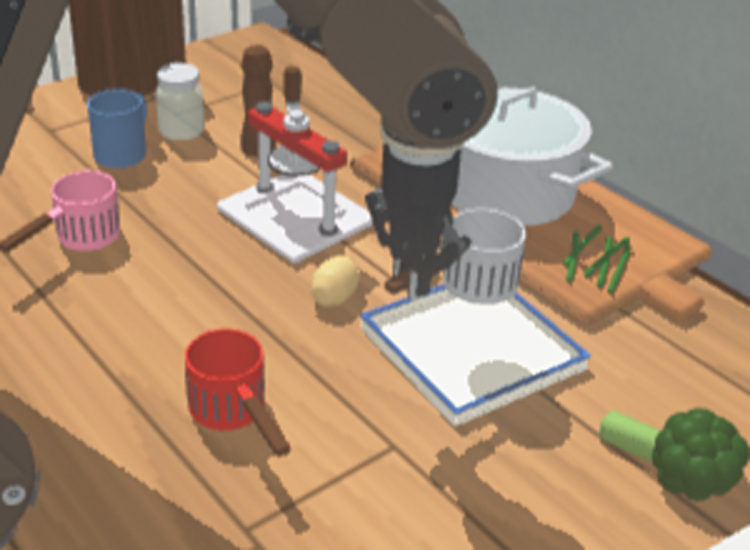

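View pics/c8.png

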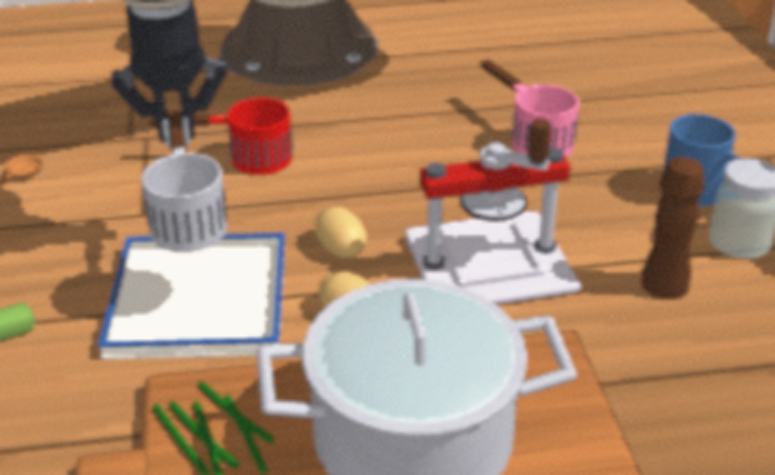

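>>> carry_out(
  commands=[
    {"dx": 0, "dy": 0, "dz": 1.5, "roll": 0, "gripper": 0.8},
    {"dx": 0, "dy": 0, "dz": 2, "roll": 0, "gripper": 0.8},
    {"dx": 0, "dy": 0, "dz": 2, "roll": 0, "gripper": 0.8},
    {"dx": 0, "dy": 0, "dz": 1.5, "roll": 0, "gripper": 0.8},
    {"dx": 0, "dy": 0, "dz": 1, "roll": 0, "gripper": 0.8},
    {"dx": 0, "dy": 0, "dz": 0.6, "roll": 0, "gripper": 0.8},
    {"dx": 0, "dy": 0, "dz": 0.4, "roll": 0, "gripper": 0.8},
    {"dx": 0, "dy": 0, "dz": 0.1, "roll": 0, "gripper": 0.8},
    {"dx": 0, "dy": 0, "dz": 0, "roll": 0, "gripper": 0.8},
  ],
)

```text
time_s: 20.65
eef_pos: [0.4972, -0.1815, 0.0735]
orientation: [-0.03, 1.0, -0.0, 0.0]
force: [0.8, 0.1, -1.8]
width: 0.0146
```

>>> carry_out(
  commands=[
    {"dx": 0, "dy": 0, "dz": 0.15, "roll": 0, "gripper": 0.8},
    {"dx": 0, "dy": 0, "dz": 0.1, "roll": 0, "gripper": 0.8},
    {"dx": 0, "dy": 0, "dz": 0, "roll": 0, "gripper": 0.8},
  ],
)

```text
time_s: 21.02
eef_pos: [0.4971, -0.1814, 0.0708]
orientation: [-0.03, 1.0, 0.0, 0.0]
force: [-0.0, 0.0, -2.0]
width: 0.0146
```

>>> carry_out(
  commands=[
    {"dx": 0, "dy": 0, "dz": 0.06, "roll": 0, "gripper": 0.8},
    {"dx": 0, "dy": 0, "dz": 0.06, "roll": 0, "gripper": 0.8},
    {"dx": 0, "dy": 0, "dz": 0.02, "roll": 0, "gripper": 0.8},
    {"dx": 0, "dy": 0, "dz": 0, "roll": 0, "gripper": 0.8},
  ],
)

```text
time_s: 21.52
eef_pos: [0.497, -0.1814, 0.0694]
orientation: [-0.03, 1.0, 0.0, -0.0]
force: [-1.9, -0.4, 1.1]
width: 0.0147
```

Run:
```python
from h import *
save('side','s9',5,(250,170,390,290))
for _ in range(2):
    s=ctrl.read_state();print(s['eef_pos'],s['force'],s['torque']); ctrl.read_camera('side')
```

```text
[ 0.49705693 -0.18139167  0.06941641] [-1.2632204  -0.44762302 -0.04745931] [-0.00561382  0.22281523  0.00410843]
[ 0.49706023 -0.18141762  0.06943952] [-0.99998811 -0.54674039 -0.28429307] [-0.01330719  0.25348635  0.01679936]
```

View pics/s9.png

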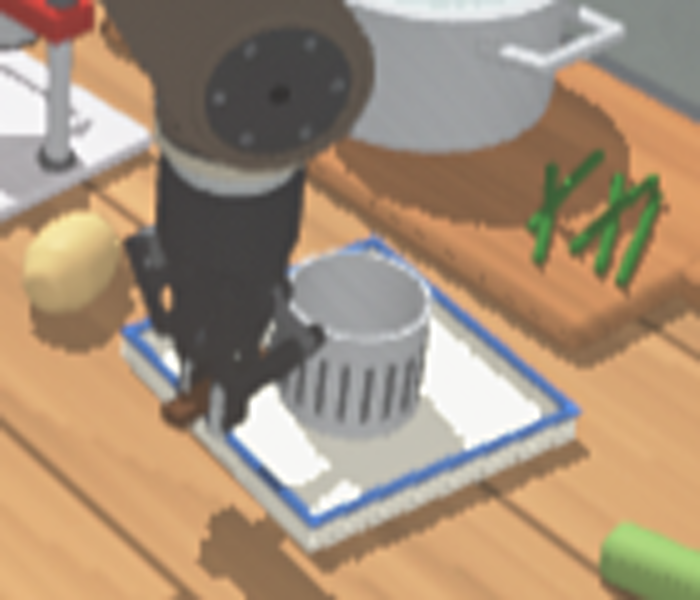

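>>> carry_out(
  commands=[
    {"dx": 0, "dy": 0, "dz": 0.03, "roll": 0, "gripper": 2},
    {"dx": 0, "dy": 0, "dz": 0, "roll": 0, "gripper": 3},
    {"dx": 0, "dy": 0, "dz": 0, "roll": 0, "gripper": 4.5},
    {"dx": 0, "dy": 0, "dz": 0, "roll": 0, "gripper": 4.5},
    {"dx": 0, "dy": 0, "dz": 0, "roll": 0, "gripper": 4.5},
  ],
  newtons=20,
)

```text
time_s: 22.3
eef_pos: [0.4971, -0.1814, 0.0691]
orientation: [-0.03, 1.0, 0.0, 0.0]
force: [-0.6, -0.5, 0.1]
width: 0.0451
```

Run:
```python
from h import *
save('wrist','w10',1.5)
```

```text
(no output)
```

View pics/w10.png

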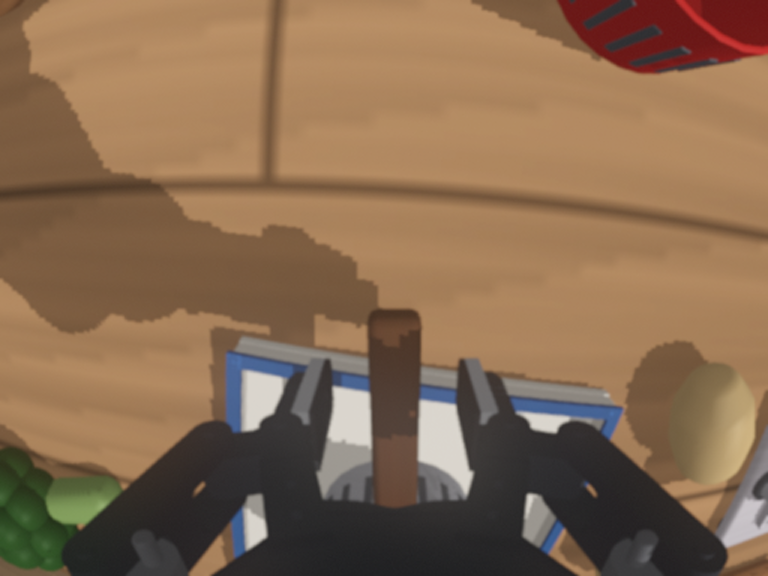

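The fingers stand clear on both sides of the handle (handle at px 395,400; fingers at 312 and 478). Retreating upward.

>>> carry_out(
  commands=[
    {"dx": 0, "dy": 0, "dz": -1, "roll": 0, "gripper": 4.5},
    {"dx": 0, "dy": 0, "dz": -3, "roll": 0, "gripper": 4.5},
    {"dx": 0, "dy": 0, "dz": -4, "roll": 0, "gripper": 4.5},
    {"dx": 0, "dy": 0, "dz": -4, "roll": 0, "gripper": 4.5},
    {"dx": 0, "dy": 0, "dz": -4, "roll": 0, "gripper": 4.5},
    {"dx": 0, "dy": 0, "dz": 0, "roll": 0, "gripper": 4.5},
    {"dx": 0, "dy": 0, "dz": 0, "roll": 0, "gripper": 4.5},
  ],
)

```text
time_s: 23.22
eef_pos: [0.4967, -0.1812, 0.2289]
orientation: [-0.03, 1.0, 0.0, -0.0]
force: [-0.1, -0.4, -0.2]
width: 0.0452
```

Run:
```python
from h import *
save('wrist','w11',1.5);save('scene','c11',1.5);save('side','s11',1.5)
print(ctrl.read_state()['force'])
```

```text
[-0.41766487  0.62372852 -0.17666756]
```

View pics/w11.png

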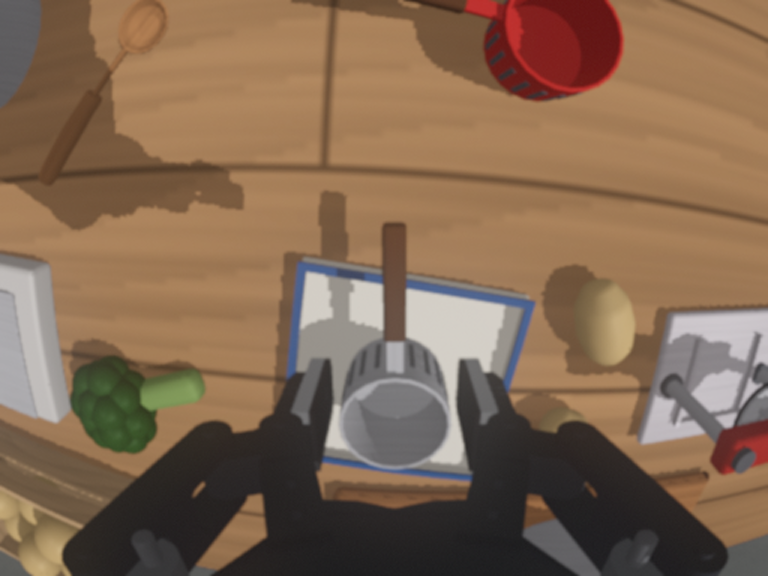

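View pics/s11.png

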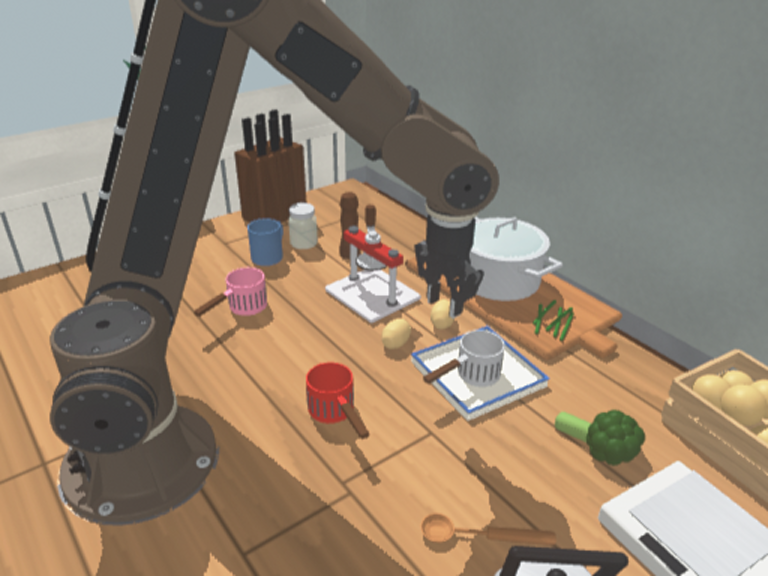

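View pics/c11.png

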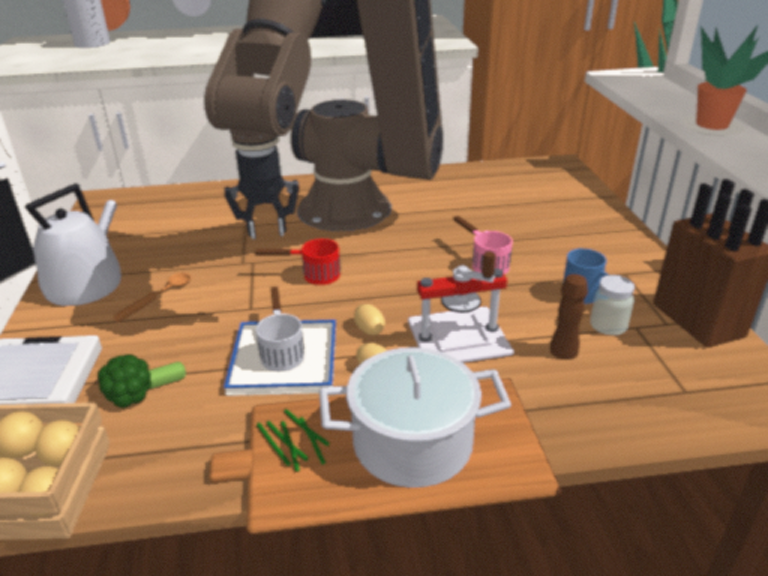

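The basket stands upright in the middle of the tray (side px 481,358; scene px 281,343). Everything else is where it started, and the gripper touches nothing.

```bash
python3 -c "
from rig import ctrl
print(ctrl.close_job(), ctrl.read_state()['time_s'])"
```

```text
the job is handed in; nothing more can be done
the job is handed in; nothing more can be done
```

The basket is out of the press and standing upright near the centre of the white tray. The job was handed in at about 23 s by the robot's clock.

- **Winding:** I turned the crank anticlockwise about 1.2 turns. The drag at the knob was about 9 N at first, read 6.0 N near one full turn, then fell to 1.4 N and 0.9 N. I stopped there, at most about 0.4 of a turn after the plate came free.
- **How sure the release point is:** I only read the force every 60–75°, so I don't know the exact point of release. The 6.0 N reading also fits neither the gripped nor the free drag. No returning drag from the stop pin was felt, and the pictures then showed the plate above the rim.
- **Taking the basket out:** I slid it about 87 mm level to the front by its handle. The force readings stayed at about 1–3 N, so it didn't catch on the plate. I lifted it only once it was clear of the plate.
- **Setting it down:** I lowered it the last few millimetres in small steps until the tray carried its weight, then let go and backed straight up.

The last pictures from all three cameras show the basket upright, nothing else visibly moved, and the gripper well clear with no force on it. The scene and side cameras put the tray's centre about 1 cm apart, so I used a value in between; the basket is well inside the rim.

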